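# Hang the lower tray tier from the hanging upper tier

## Robot

A 6-joint arm with a two-finger parallel gripper is mounted at the origin on a cart in front of the work surface, level with it; the furniture and walls round the work are solid. World frame = base frame: x ahead of the robot, y to its left, z up, the work surface at z = 0. Lengths are in m, angles in rad, forces in N, time in s.
With the tool pointing down it reaches from about 0.225 to 0.875 m from the base axis. Payload 3.4 kg.
Tool frame: the origin (TCP) lies between the finger pads; the fingertips stand 19 mm ahead of it and the grasp point (between the pads) is the TCP; z points along the fingers, y is the line along which they close (so a half turn about z gives the same grasp; the last joint's range is limited). The gripper opens to 85 mm and grips with 20 to 120 N. Pads are 22 mm wide; open, the fingers measure 114 mm over their backs; the gripper's body (76 mm by 85 mm) begins 54 mm behind the grasp point. The pads swing forward as they close: fully open they stand 13 mm farther back than shut.
Start: joints at [1.2, 0.276, 1.505, -0, 1.361, -0.121], TCP at [0.142, 0.557, 0.217] pointing down, gripper open.
Joint ranges: [-2.89, 2.89], [-0.75, 2.08], [0.22, 2.7], [-1.18, 4.32], [0.11, 2.71], [-2.7, 2.7]. Speed limits (rad/s): [2.57, 2.57, 3.14, 3.14, 3.14, 3.14].

## Interface

Orientations are given as a unit quaternion [w, x, y, z].
In Python, from rig import get_state, imaging, ticket gives the robot as it stands. The module is installed in compiled form; this text tells all that it offers.
- The arm moves only by the shell command python3 -m inch 'ROWS' [FORCE]. ROWS is JSON, a list of rows, each an object with "claw": the opening, from -1 (shut) to 1 (fully open); "travel": the shift along the world's x, y, z in units of 200 mm (1.0 is 200 mm), a list of three; "turn": the turn about the world's z in units of 180 degrees (1.0 is 180 degrees). A call has 1 to 5 rows; each row is the pose to reach, as a shift and turn from the pose commanded when the call began, turning the shorter way round; what a row does not reach only later rows make up. A row lasts 1/10 s, in which the tool goes at most 50 mm and 8.59 degrees, less where a joint would pass 70% of its speed; a pose out of reach is approached as far as the arm can. A call with a number of a shift or a turn outside -1 to 1 is refused whole. A call with a gripper value outside its range is refused whole. The fingers move at their own pace and stop on an object; FORCE is the grip in N (left out, the last holds). Time passes only in rows, so rows that repeat a pose let the fingers close. It gives the time, the measured TCP pose, the force, the opening and the grip force at its end, in the units of the state.
- get_state(): the state, without advancing time (a new reading comes with each control period).
- imaging.get_image(name): name is "scene" or "top" or "wrist"; returns the picture (480x640x3 uint8, red, green, blue); there is no depth.
- imaging.camera_params(name): a dict with "camera_matrix" (3x3 intrinsics, pixels), "cam_to_world" (4x4, takes a point from camera to world coordinates); the wrist camera has in their place "T_tool_cam" (4x4, takes a point from camera to tool coordinates, whose origin is the TCP and whose axes are the flange's). Camera axes: x right, y down, z forward; pixel columns grow to the right and rows downward; lengths in m; the calibration is good to about 2 mm. A picture is of the moment at which its call begins: read the wrist's pose just before it. camera_params takes no time and is no camera call.
- ticket.sign_off(): hands the job in; it is judged then, once.
The state is a dict: "clock": time; "qpos": joint angles; "qd": joint speeds; "effort": joint torques, N m; "position": TCP position; "ee_rot": TCP orientation; "contact_force": force on the tool from outside, world axes, zero at the start; "moment": the same for the moment, N m; "width": finger opening in m; "gripper_force": force on a finger pad.
Only numpy, scipy, OpenCV 4.12 (cv2) and the standard library are available. Lean on these libraries where they do the work, as an engineer would, in place of code of your own. Each camera call takes 0.05 s, during which the arm holds its last target. There are 200 camera calls.

## Task

Pick up the small tray by its upright grip and hang it from the bar at the bottom of the hanging upper tier: put its crook over the bar and draw it down until the bar has snapped past the sprung gate, feeling for it and never loading the hanger with more than 15 N. Then let go, so that the tray hangs straight and still below the upper tier, and leave the bottle, the jar and the loupe where they stand.

Things in the scene. Friction and masses are not known exactly. Their poses are not given: they have to be found in the camera images.
- pin (a point): pin of the fixed bench stand (base 200x130x10 mm, post 130 mm behind the pin), 335 mm above the bench, straight above the bar's middle. x: level, from the stand's front to its post; y: along pin and bar; z: up. Nothing of the stand or upper tier reaches more than 8 mm in front (-x) of the pin, except the low base (45 mm).
- upper: upper tier, origin on the pin, swings freely fore and aft. Plate 84 mm wide (y), 8 thick, lower edge 69 mm below the pin; under it two rods 64 mm apart, joined at the bottom by the bar, 8 mm thick, along y. The rods are clamped anew each run: bar centre 133 to 159 mm below the pin, not measured: feel (or see) it. Pulled down the bar does not give; pushed along x the tier swings.
- lower: lower tier, about 0.18 kg (+-30 %): black tray 116x80x24 mm (x = -51 to +65 mm), upright with grip in front (-x), crook above. Origin on the tray's underside, straight below the crook's slot; z up, x from grip to crook. Starts standing upright on the bench.
- lower_grip (a point): centre of the grip on the upright: rubber sleeve 22 (x) by 16 (y) by 44 mm high, 62 mm in front (-x) of and 112 mm above the lower tier's origin; upright and crook end at 145 mm. Axes as the lower tier's. Pinch from above across y.
- crook (a point): top of the crook's slot, where the bar's upper side rests when home: 135 mm above the tier's origin. Crook arm 14 mm wide (y), 10 thick, from the upright to 14 mm behind the slot. Slot 14 mm wide (x), mouth downward, flared, lowest points 36 mm below. The bar meets the gate 18 mm before home, passing it takes 3 to 8 N, it shuts 1 to 3 mm before home; home is a hard stop.
- gate (a joint): sprung wire gate in the crook's slot, hinged at the slot's front 26 mm below its top, leaning in and up: 0 rad closed; the entering bar forces it open to about 0.33 rad, and it springs shut to 0 under the bar.
- flux_bottle: bystander: amber bottle with white nozzle cap, 36 mm wide, 92 mm high, origin under its centre
- screw_jar: bystander: white jar with black lid, 43 mm wide, 46 mm high, origin under its centre
- loupe: bystander: black eye loupe, 33 mm wide, 30 mm high, origin under its centre
Mind the look-alikes: they are no part of the job. Several things have the shape of the lower; the one meant has the colours described above.

How it is judged:
On the way, in this order (a step that is already met when the one before it is completed fails the run):
1. the lower tier is lifted clear of the bench (height (world z) of lower above 0.03 m), for 0.1 s.
2. the bar of the upper tier forces the gate open (value of joint gate above 0.22 rad and contact force between lower and upper above 0.5 N and horizontal distance between crook and pin below 0.03 m).
3. the bar is in the slot and the gate has shut below it (value of joint gate below 0.05 rad and horizontal distance between crook and pin below 0.03 m and z of loop_c1 in the frame of crook above -0.009 m), for 0.2 s.
At the end, for the whole second after the job is handed in: The lower tier hangs still (under 50 mm/s) on the upper tier's bar: bar home in the slot (its centre line, loop_c1, less than 9 mm below the slot's top), gate shut (below 0.05 rad) under it, crook within 30 mm of straight below the pin, tray underside above 30 mm, tilt below 0.2 rad (all of step 3 and contact force between lower and upper above 0.6 N and height (world z) of lower above 0.03 m and angle between lower's own z axis and vertical below 0.2 rad and linear speed of lower below 0.05 m/s); the robot touches nothing.
It fails at once if the hanger is loaded with more than 15 N (contact force between lower and upper above 15 N).
It fails at once if a bystander is moved more than 20 mm (distance of any of flux_bottle, screw_jar, loupe from where it was at the start of the episode above 0.02 m).
It also fails if it takes over 72 s, if anything falls off the work surface, if the arm or the gripper's body presses on something with over 40 N, if the wrist force passes 120 N, or if a joint passes its speed limit or range.

## Working session

There is one attempt and no reset: what is moved stays moved. The work goes in short steps, Python scripts to look and compute and a shell command to move; the robot and the scene stay as the last step left them, time stands still between calls to the robot, and variables do not carry over. Pictures are saved under pics/ and viewed, at most 10 in all, crops included, and the job is handed in when it is done.

```bash
mkdir -p pics; python3 - <<'E'
from rig import get_state, imaging
import cv2,numpy as np
np.set_printoptions(precision=4,suppress=True)
s=get_state();print(s)
for n in("scene","top"):
    im=imaging.get_image(n);cv2.imwrite(f"pics/{n}0.png",im[:,:,::-1]);p=imaging.camera_params(n);print(n,p)
print(imaging.camera_params("wrist"))
E
```

```text
{'clock': 0.0, 'qpos': array([ 1.2   ,  0.2766,  1.5061,  0.    ,  1.3607, -0.121 ]), 'qd': array([ 0.0004,  0.0027, -0.0002,  0.0004, -0.0008,  0.0009]), 'effort': array([  0.0007, -41.678 , -24.5817,   0.    ,   0.0109,   0.    ]), 'position': array([0.1419, 0.5567, 0.2165]), 'ee_rot': array([-0.0002,  0.1246,  0.9922, -0.0009]), 'contact_force': array([-0.4365,  0.3045,  0.2554]), 'moment': array([-0.0061, -0.0019, -0.0686]), 'gripper_force': 0.0, 'width': 0.08519387169842108}
scene {'camera_matrix': array([[554.3186,   0.    , 321.2516],
       [  0.    , 554.3186, 235.5331],
       [  0.    ,   0.    ,   1.    ]]), 'cam_to_world': array([[ 0.479 , -0.5179,  0.7087, -0.3607],
       [-0.8775, -0.2623,  0.4014, -0.5541],
       [-0.0221, -0.8142, -0.5801,  0.9805],
       [ 0.    ,  0.    ,  0.    ,  1.    ]])}
top {'camera_matrix': array([[434.7407,   0.    , 327.3168],
       [  0.    , 434.7407, 239.5611],
       [  0.    ,   0.    ,   1.    ]]), 'cam_to_world': array([[-0.    , -0.9804,  0.1971,  0.3713],
       [-1.    ,  0.0012,  0.0059, -0.0289],
       [-0.006 , -0.1971, -0.9804,  1.1528],
       [ 0.    ,  0.    ,  0.    ,  1.    ]])}
{'camera_matrix': array([[351.4452,   0.    , 316.3602],
       [  0.    , 351.4452, 240.8449],
       [  0.    ,   0.    ,   1.    ]]), 'T_tool_cam': array([[ 0.0002, -0.9544, -0.2985,  0.0766],
       [ 1.    ,  0.    ,  0.0005, -0.0001],
       [-0.0004, -0.2985,  0.9544, -0.1574],
       [ 0.    ,  0.    ,  0.    ,  1.    ]])}
```

View pics/scene0.png

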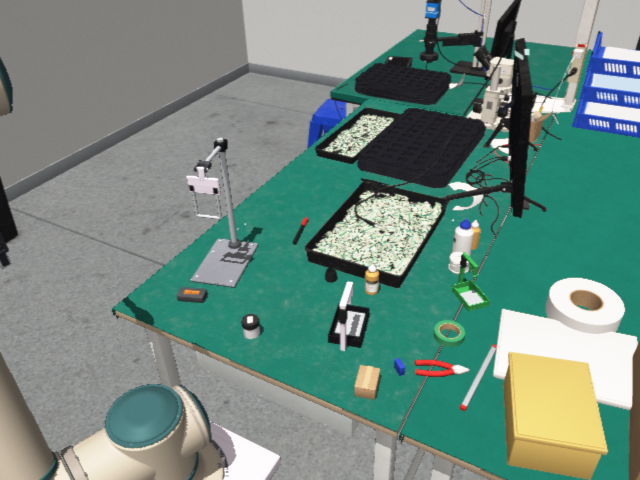

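View pics/top0.png

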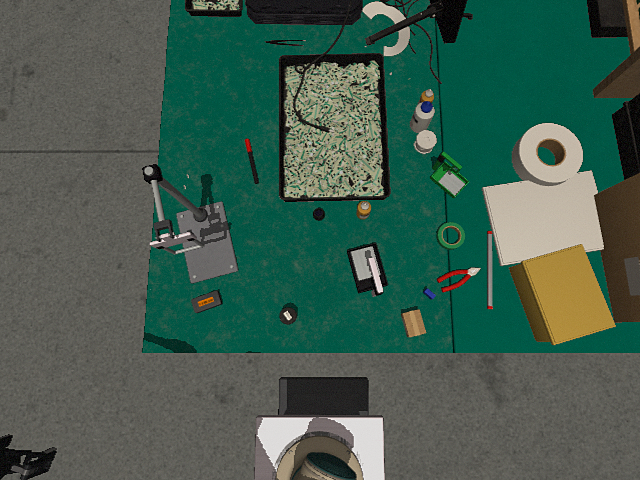

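Scene: the black tray with the white upright is at scene (349,320) / top (367,267). Its look-alike is the green tray with the same shape, at scene (468,290) / top (450,180). The large black trays are the wrong size. The stand is at scene (225,240), with the bar near (208,216). I choose the black one and check it in a close crop.

```bash
python3 - <<'E'
import cv2,numpy as np
s=cv2.imread("pics/scene0.png");t=cv2.imread("pics/top0.png")
def c(im,x,y,w,h):return cv2.resize(im[y:y+h,x:x+w],(400,300),interpolation=cv2.INTER_CUBIC)
a=np.vstack([np.hstack([c(s,310,270,80,60+0) if 0 else c(s,300,275,100,75),c(s,160,135,100,75)]),np.hstack([c(t,320,230,100,75),c(t,140,150,120,90)])])
s2=cv2.imwrite("pics/crop1.png",a)
E
```

```text
(no output)
```

View pics/crop1.png

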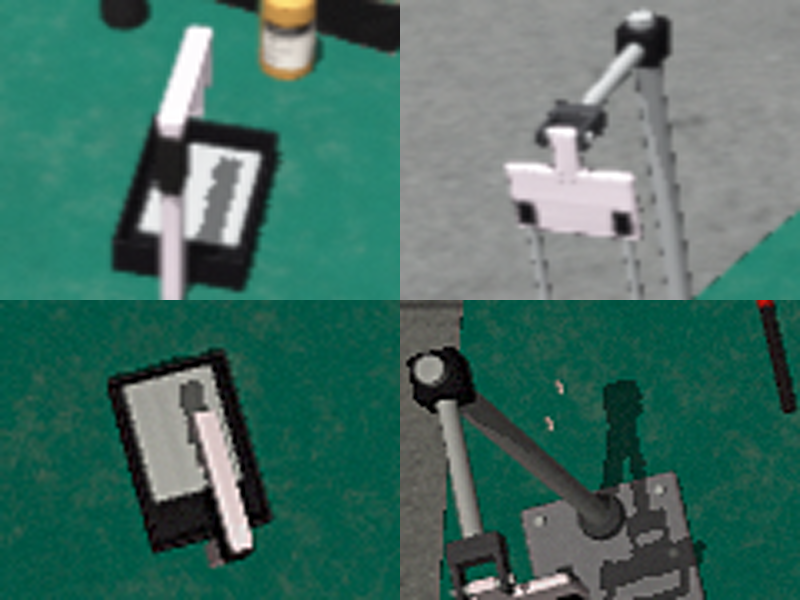

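The crop shows the black tray with its white upright and black sleeve, so the choice holds. The stand's post foot is at top (200,214), and its arm points toward the robot. Next I work out the poses.

```bash
cat > h.py <<'E'
import numpy as np
from rig import get_state, imaging
np.set_printoptions(precision=4,suppress=True)
def ray(n,px,P=None):
    p=P or imaging.camera_params(n);K=p["camera_matrix"];T=p["cam_to_world"]
    d=T[:3,:3]@np.linalg.solve(K,[px[0],px[1],1]);return T[:3,3],d
def atz(n,px,z):
    o,d=ray(n,px);return o+d*(z-o[2])/d[2]
def tri(a,b):
    A=[];B=[]
    for o,d in(a,b):
        d=d/np.linalg.norm(d);M=np.eye(3)-np.outer(d,d);A.append(M);B.append(M@o)
    return np.linalg.lstsq(np.vstack(A),np.hstack(B),rcond=None)[0]
def proj(n,X):
    p=imaging.camera_params(n);T=np.linalg.inv(p["cam_to_world"]);c=p["camera_matrix"]@(T[:3,:3]@X+T[:3,3]);return c[:2]/c[2]
E
python3 - <<'E'
from h import *
c=np.array([atz("top",p,.024) for p in[(347.5,249.5),(375.5,242.5),(387.5,285),(358,292.5)]])
print(c, [np.linalg.norm(c[i]-c[(i+1)%4]) for i in range(4)])
m=c.mean(0);x=(c[0]+c[1]-c[2]-c[3])[:2];x/=np.linalg.norm(x)
print("tray c",m,"yaw",np.degrees(np.arctan2(x[1],x[0])))
o=m[:2]-.007*x;print("origin",o,"grip",o-.062*x,"crook",o)
f=atz("top",(380,292.5),.145);r=atz("top",(371,258),.145);print("arm",f,r,np.degrees(np.arctan2(*(r-f)[1::-1])),np.linalg.norm(r-f))
b=np.array([atz("top",p,.01) for p in[(177,213.6),(222.5,202),(238,273),(190,283)]])
print(b,[np.linalg.norm(b[i]-b[(i+1)%4]) for i in range(4)])
xs=(b[0]+b[1]-b[2]-b[3])[:2];xs/=np.linalg.norm(xs);print("stand yaw",np.degrees(np.arctan2(xs[1],xs[0])))
post=atz("top",(200,214.5),.01);print("post",post,"pin",post[:2]-.13*xs, "pin from front", (b[2]+b[3])[:2]/2+.045*xs)
print("pin scene",atz("scene",(203,165),.335))
pin=post[:2]-.13*xs
for px in[(196,215.5),(220,218),(208,216.5)]:
    o,d=ray("scene",px);t=((pin-o[:2])@xs)/(d[:2]@xs);print("bar",o+d*t)
for n,p in[("top",(318,214)),("top",(364,207)),("top",(288,315))]:print(atz(n,p,.04))
E
```

```text
[[ 0.5714 -0.0753  0.024 ]
 [ 0.5901 -0.1495  0.024 ]
 [ 0.4779 -0.1781  0.024 ]
 [ 0.4586 -0.1014  0.024 ]] [np.float64(0.07648238240298762), np.float64(0.11583269017820991), np.float64(0.07909305984155295), np.float64(0.11582752086106857)]
tray c [ 0.5245 -0.1261  0.024 ] yaw 13.662665666517448
origin [ 0.5177 -0.1278] grip [ 0.4574 -0.1424] crook [ 0.5177 -0.1278]
arm [ 0.4492 -0.1444  0.145 ] [ 0.5297 -0.1252  0.145 ] 13.381132070119897 0.08274291862076895
[[0.6735 0.3868 0.01  ]
 [0.7061 0.2644 0.01  ]
 [0.5111 0.2141 0.01  ]
 [0.4848 0.3396 0.01  ]] [np.float64(0.12663111129914556), np.float64(0.20132758451626154), np.float64(0.1282368364369951), np.float64(0.19457708087020986)]
stand yaw 14.25620915801925
post [0.6709 0.324  0.01  ] pin [0.5449 0.2919] pin from front [0.5416 0.2879]
pin scene [0.5592 0.2968 0.335 ]
bar [0.5358 0.3279 0.1904]
bar [0.5525 0.2623 0.1923]
bar [0.5442 0.2948 0.1921]
[0.6639 0.0024 0.04  ]
[ 0.6829 -0.1194  0.04  ]
[0.4009 0.077  0.04  ]
```

Sizes check out: tray 116x78, base 200x128. Pin is near (0.544,0.292) and bar z is about 0.191, which is within range. Now I move above the grip.

```bash
python3 -m inch '[{"claw":1,"travel":[0.39,-0.87,0.05],"turn":0.155},{"claw":1,"travel":[0.39,-0.87,0.05],"turn":0.155},{"claw":1,"travel":[0.39,-0.87,0.05],"turn":0.155},{"claw":1,"travel":[0.39,-0.87,0.05],"turn":0.155},{"claw":1,"travel":[0.39,-0.87,0.05],"turn":0.155}]' 40
python3 -m inch '[{"claw":1,"travel":[0.39,-0.87,0],"turn":0},{"claw":1,"travel":[0.39,-0.87,0],"turn":0},{"claw":1,"travel":[0.39,-0.87,0],"turn":0},{"claw":1,"travel":[0.39,-0.87,0],"turn":0},{"claw":1,"travel":[0.39,-0.87,0],"turn":0}]'
python3 -m inch '[{"claw":1,"travel":[0.39,-0.87,0],"turn":0},{"claw":1,"travel":[0.39,-0.87,0],"turn":0},{"claw":1,"travel":[0.39,-0.87,0],"turn":0},{"claw":1,"travel":[0.39,-0.87,0],"turn":0},{"claw":1,"travel":[0.39,-0.87,0],"turn":0}]'
python3 -m inch '[{"claw":1,"travel":[0.39,-0.87,0],"turn":0},{"claw":1,"travel":[0.39,-0.87,0],"turn":0},{"claw":1,"travel":[0.39,-0.87,0],"turn":0},{"claw":1,"travel":[0.39,-0.87,0],"turn":0},{"claw":1,"travel":[0.39,-0.87,0],"turn":0}]'
python3 -m inch '[{"claw":1,"travel":[0,0,0],"turn":0},{"claw":1,"travel":[0,0,0],"turn":0}]'
python3 - <<'E'
from h import *
import cv2
s=get_state();print(s["position"],s["ee_rot"],s["qpos"],s["clock"])
cv2.imwrite("pics/w1.png",imaging.get_image("wrist")[:,:,::-1])
E
```

```text
clock: 0.6
position: [0.2212, 0.3785, 0.2273]
ee_rot: [0.0, -0.116, 0.993, -0.002]
contact_force: [0.5, 1.1, -0.3]
width: 0.0851
gripper_force: 0.0
clock: 1.1
position: [0.2999, 0.2058, 0.2272]
ee_rot: [0.0, -0.115, 0.993, -0.001]
contact_force: [0.5, 1.6, -0.2]
width: 0.0855
gripper_force: 0.0
clock: 1.6
position: [0.3789, 0.0322, 0.2273]
ee_rot: [0.001, -0.115, 0.993, -0.001]
contact_force: [0.0, -0.4, -0.5]
width: 0.0854
gripper_force: 0.0
clock: 2.1
position: [0.4574, -0.1415, 0.2266]
ee_rot: [0.001, -0.117, 0.993, -0.001]
contact_force: [-0.8, 0.9, -0.1]
width: 0.0851
gripper_force: 0.0
clock: 2.3
position: [0.4538, -0.1366, 0.2269]
ee_rot: [-0.0, -0.119, 0.993, 0.001]
contact_force: [0.7, -0.3, -0.9]
width: 0.0858
gripper_force: 0.0
[ 0.4538 -0.1366  0.2269] [-0.0005 -0.1191  0.9929  0.001 ] [-0.4403  0.1177  1.6878  0.0012  1.3378 -2.2502] 2.3
```

View pics/w1.png

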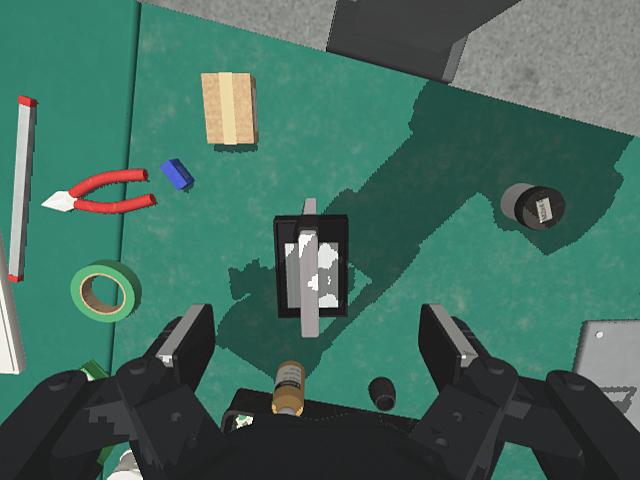

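The wrist view shows the tray squarely aligned, with the crook arm running from (309,228) to (310,336). I check its position from here.

```bash
python3 - <<'E'
from h import *
from scipy.spatial.transform import Rotation as R
s=get_state();q=s["ee_rot"];T=np.eye(4);T[:3,:3]=R.from_quat([*q[1:],q[0]]).as_matrix();T[:3,3]=s["position"]
p=imaging.camera_params("wrist");P=dict(camera_matrix=p["camera_matrix"],cam_to_world=T@p["T_tool_cam"])
def a(px,z):
    o,d=ray(0,px,P);return o+d*(z-o[2])/d[2]
f=a((309,229),.145);r=a((310,336),.145);x=np.array([np.cos(.237),np.sin(.237),0])
print(f,r,np.linalg.norm(r-f),np.degrees(np.arctan2(*(r-f)[1::-1])),"grip from rear",r-.083*x)
for px in[(276,216),(347,216),(349,317),(279,317)]:print(a(px,.024))
print(s["position"],np.degrees(np.arctan2(T[1,1],T[0,1])))
E
```

```text
[ 0.4448 -0.144   0.145 ] [ 0.5289 -0.1232  0.145 ] 0.08655059871708887 13.86880168333602 grip from rear [ 0.4482 -0.1427  0.145 ]
[ 0.4723 -0.1754  0.024 ]
[ 0.4546 -0.1028  0.024 ]
[ 0.5693 -0.0693  0.024 ]
[ 0.5884 -0.1477  0.024 ]
[ 0.4538 -0.1367  0.2272] 103.70083766066503
```

```bash
python3 -m inch '[{"claw":1,"travel":[0,-0.015,-0.2],"turn":0},{"claw":1,"travel":[0,-0.015,-0.4],"turn":0},{"claw":1,"travel":[0,-0.015,-0.57],"turn":0},{"claw":1,"travel":[0,-0.015,-0.57],"turn":0},{"claw":1,"travel":[0,-0.015,-0.57],"turn":0}]'
python3 -m inch '[{"claw":-0.3,"travel":[0,0,0],"turn":0},{"claw":-1,"travel":[0,0,0],"turn":0},{"claw":-1,"travel":[0,0,0],"turn":0},{"claw":-1,"travel":[0,0,0],"turn":0},{"claw":-1,"travel":[0,0,0],"turn":0}]' 60
python3 -m inch '[{"claw":-1,"travel":[0,0,0],"turn":0},{"claw":-1,"travel":[0,0,0],"turn":0},{"claw":-1,"travel":[0,0,0],"turn":0},{"claw":-1,"travel":[0,0,0],"turn":0},{"claw":-1,"travel":[0,0,0],"turn":0}]'
```

```text
clock: 2.85
position: [0.4542, -0.1408, 0.114]
ee_rot: [0.0, -0.119, 0.993, 0.0]
contact_force: [0.3, -1.4, -0.7]
width: 0.0856
gripper_force: 0.0
clock: 3.35
position: [0.4544, -0.142, 0.1139]
ee_rot: [0.0, -0.118, 0.993, -0.0]
contact_force: [1.0, 0.3, 2.9]
width: 0.0134
gripper_force: 60.2
clock: 3.85
position: [0.4544, -0.1421, 0.114]
ee_rot: [0.0, -0.118, 0.993, -0.0]
contact_force: [-1.1, -0.2, 5.5]
width: 0.0137
gripper_force: 58.9
```

```bash
python3 -m inch '[{"claw":-1,"travel":[0,0,0.1],"turn":0},{"claw":-1,"travel":[0,0,0.3],"turn":0},{"claw":-1,"travel":[0,0,0.5],"turn":0},{"claw":-1,"travel":[0,0,0.53],"turn":0},{"claw":-1,"travel":[0,0,0.53],"turn":0}]'
python3 -m inch '[{"claw":-1,"travel":[0,0,0],"turn":0},{"claw":-1,"travel":[0,0,0],"turn":0},{"claw":-1,"travel":[0,0,0],"turn":0}]'
python3 - <<'E'
from h import *
import cv2
s=get_state();print(s["position"],s["contact_force"],s["moment"])
w=imaging.get_image("wrist")
c=imaging.get_image("scene")[190:340,250:450]
t=imaging.get_image("top")[200:350,300:500]
z=lambda i:cv2.resize(i,(400,300),interpolation=cv2.INTER_CUBIC)
cv2.imwrite("pics/l1.png",np.vstack([np.hstack([z(w),z(c)]),np.hstack([z(t),z(t)*0])])[:,:,::-1])
E
```

```text
clock: 4.35
position: [0.4544, -0.142, 0.2199]
ee_rot: [0.001, -0.118, 0.993, -0.0]
contact_force: [-0.1, -0.2, -2.3]
width: 0.0134
gripper_force: 59.1
clock: 4.65
position: [0.4532, -0.1414, 0.2176]
ee_rot: [-0.002, -0.118, 0.993, 0.001]
contact_force: [0.1, -0.2, -2.9]
width: 0.0137
gripper_force: 59.1
[ 0.4532 -0.1414  0.2176] [ 0.1184 -0.1598 -2.8671] [-0.0442  0.1635 -0.0065]
```

View pics/l1.png

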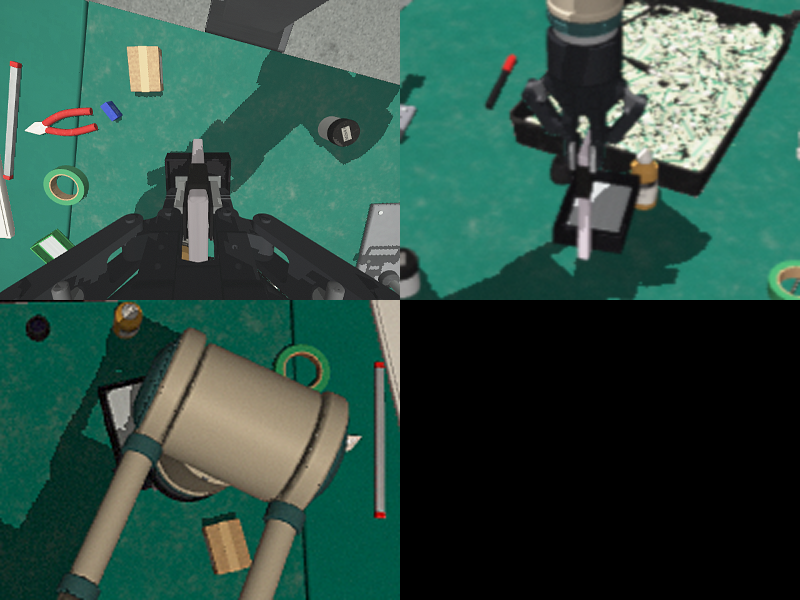

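The tray is held level at the sleeve. Now I carry it to a point in front of the stand, crook about 70 mm short of the bar.

```bash
python3 -m inch '[{"claw":-1,"travel":[-0.02,0.15,0.01],"turn":0},{"claw":-1,"travel":[-0.04,0.35,0.02],"turn":0},{"claw":-1,"travel":[-0.06,0.55,0.03],"turn":0},{"claw":-1,"travel":[-0.08,0.75,0.03],"turn":0},{"claw":-1,"travel":[-0.1,0.95,0.03],"turn":0}]'
python3 -m inch '[{"claw":-1,"travel":[-0.02,0.2,0],"turn":0},{"claw":-1,"travel":[-0.04,0.4,0],"turn":0},{"claw":-1,"travel":[-0.06,0.6,0],"turn":0},{"claw":-1,"travel":[-0.08,0.8,0],"turn":0},{"claw":-1,"travel":[-0.085,0.95,0],"turn":0}]'
python3 -m inch '[{"claw":-1,"travel":[0,0.05,0],"turn":0},{"claw":-1,"travel":[0,0.1,0],"turn":0},{"claw":-1,"travel":[0,0.1,0],"turn":0},{"claw":-1,"travel":[0,0.1,0],"turn":0},{"claw":-1,"travel":[0,0.1,0],"turn":0}]'
python3 - <<'E'
from h import *
import cv2
s=get_state();print(s["position"],s["contact_force"],s["qpos"])
w=imaging.get_image("wrist")
c=imaging.get_image("scene")
cv2.imwrite("pics/s2.png",c[:,:,::-1]);cv2.imwrite("pics/w2.png",w[:,:,::-1])
z=lambda i:cv2.resize(i,(400,300),interpolation=cv2.INTER_CUBIC)
c=cv2.resize(c[130:280,150:350],(800,600),interpolation=cv2.INTER_CUBIC)
cv2.imwrite("pics/l2.png",c[:,:,::-1])
E
```

```text
clock: 5.3
position: [0.4338, 0.0496, 0.2253]
ee_rot: [0.0, -0.118, 0.993, 0.0]
contact_force: [0.6, -0.5, -1.9]
width: 0.0133
gripper_force: 59.1
clock: 5.8
position: [0.4163, 0.2406, 0.2252]
ee_rot: [-0.0, -0.119, 0.993, 0.001]
contact_force: [0.3, -1.2, -2.2]
width: 0.0132
gripper_force: 59.1
clock: 6.3
position: [0.4173, 0.257, 0.2253]
ee_rot: [-0.0, -0.118, 0.993, -0.0]
contact_force: [0.4, 0.4, -2.8]
width: 0.0134
gripper_force: 59.1
[0.4173 0.257  0.2253] [ 0.425   0.3534 -2.8109] [ 0.4104  0.1429  1.6616 -0.0005  1.3375 -1.396 ]
```

View pics/l2.png

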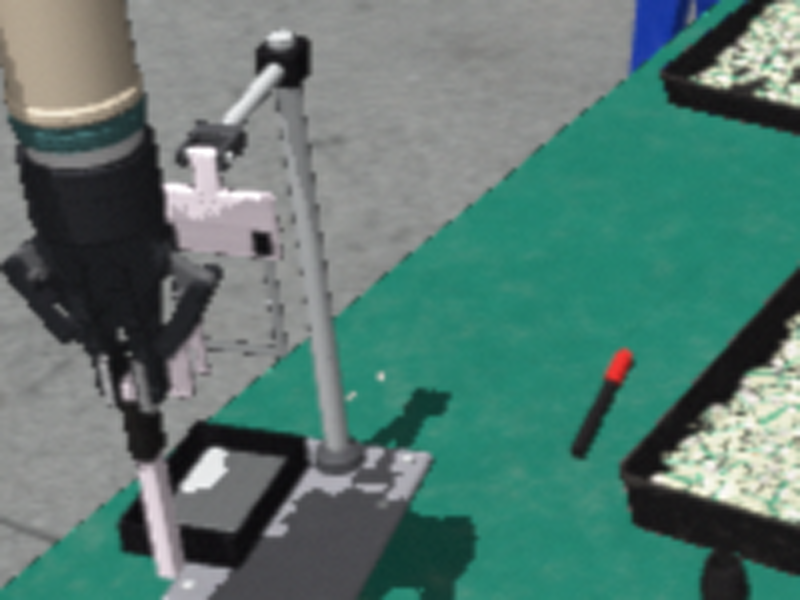

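View pics/w2.png

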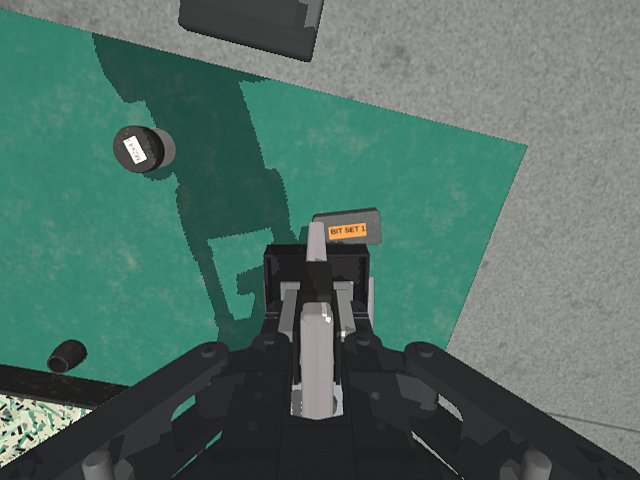

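Crop: the crook's legs end near crop (182,395), i.e. scene (195.5,229). The bar's right end is at scene (220,218), and the gripper is clear of the tier. I check the crook's offset from the TCP.

```bash
python3 - <<'E'
from h import *
from scipy.spatial.transform import Rotation as R
s=get_state();q=s["ee_rot"];T=np.eye(4);T[:3,:3]=R.from_quat([*q[1:],q[0]]).as_matrix();T[:3,3]=s["position"]
x=-T[:3,0];y=np.array([-x[1],x[0],0]);t=s["position"];print("yaw",np.degrees(np.arctan2(x[1],x[0])))
p=imaging.camera_params("wrist");P=dict(camera_matrix=p["camera_matrix"],cam_to_world=T@p["T_tool_cam"])
o,d=ray(0,(317,418),P);X=o+d*(t[2]+.031-.005-o[2])/d[2];print("arm rear end rel",(X-t)@x,(X-t)@y)
c=t+.062*x+[0,0,.021]
for a in(-.012,.012,.021):print("leg px",a,proj("scene",c+a*x+[0,0,-.036]))
print("arm rear top",proj("scene",c+.021*x+[0,0,.01]))
xs=np.array([.969,.246,0]);ys=np.array([-.246,.969,0])
pin=np.array([.544,.2915,.335])
for h in(.133,.146,.159):print("bar right end",h,proj("scene",pin-.036*ys-[0,0,h]))
print("plate low right",proj("scene",pin-.042*ys-[0,0,.069]),"pin",proj("scene",pin))
print("crook rel pin",(c-pin)@xs,(c-pin)@ys)
E
```

```text
yaw 13.505903716866124
arm rear end rel 0.050867785477624786 0.0004247824600522587
leg px -0.012 [195.4676 228.622 ]
leg px 0.012 [199.689 223.277]
leg px 0.021 [201.2426 221.3099]
arm rear top [198.4785 205.7893]
bar right end 0.133 [221.373  215.3256]
bar right end 0.146 [222.01   219.5291]
bar right end 0.159 [222.6403 223.6887]
plate low right [220.3633 194.2301] pin [200.7978 168.126 ]
crook rel pin -0.0691892890109033 -0.0028354681587534035
```

Everything agrees to about 1–2 mm: bar z about 0.193, slot top at 0.246 in the 0.233–0.256 window. Now I advance over the bar.

```bash
python3 -m inch '[{"claw":-1,"travel":[0.04,0.01,0],"turn":0},{"claw":-1,"travel":[0.08,0.025,0],"turn":0},{"claw":-1,"travel":[0.12,0.035,0],"turn":0},{"claw":-1,"travel":[0.15,0.045,0],"turn":0},{"claw":-1,"travel":[0.15,0.045,0],"turn":0}]'
python3 -m inch '[{"claw":-1,"travel":[0.04,0.01,0],"turn":0},{"claw":-1,"travel":[0.08,0.025,0],"turn":0},{"claw":-1,"travel":[0.12,0.035,0],"turn":0},{"claw":-1,"travel":[0.16,0.045,0],"turn":0},{"claw":-1,"travel":[0.18,0.055,0],"turn":0}]'
python3 -m inch '[{"claw":-1,"travel":[0,0,0],"turn":0},{"claw":-1,"travel":[0,0,0],"turn":0},{"claw":-1,"travel":[0,0,0],"turn":0}]'
python3 - <<'E'
from h import *
import cv2
s=get_state();print(s["position"],s["contact_force"],s["qpos"])
c=imaging.get_image("scene")
c=cv2.resize(c[130:280,150:350],(800,600),interpolation=cv2.INTER_CUBIC)
cv2.imwrite("pics/l3.png",c[:,:,::-1])
E
```

```text
clock: 6.9
position: [0.4485, 0.2675, 0.2251]
ee_rot: [0.0, -0.118, 0.993, 0.0]
contact_force: [-0.4, -0.7, -2.6]
width: 0.0136
gripper_force: 59.1
clock: 7.4
position: [0.4843, 0.2784, 0.2252]
ee_rot: [0.0, -0.118, 0.993, 0.0]
contact_force: [-0.3, -0.0, -2.0]
width: 0.0135
gripper_force: 59.1
clock: 7.7
position: [0.4828, 0.2781, 0.2253]
ee_rot: [-0.0, -0.118, 0.993, -0.0]
contact_force: [0.2, -0.5, -1.4]
width: 0.0134
gripper_force: 59.1
[0.4828 0.2781 0.2253] [ 0.1683 -0.5343 -1.4464] [ 0.3976  0.2448  1.5286  0.0001  1.3686 -1.4104]
```

View pics/l3.png

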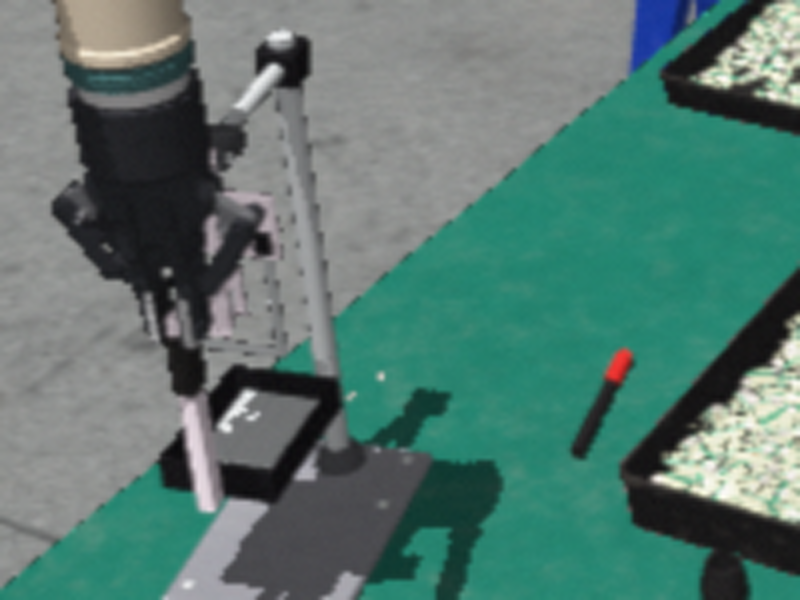

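The crook is above the bar with its legs between the rods, and the tier is undisturbed. Now I descend and feel for the bar.

```bash
python3 -m inch '[{"claw":-1,"travel":[0,0,-0.02],"turn":0},{"claw":-1,"travel":[0,0,-0.04],"turn":0},{"claw":-1,"travel":[0,0,-0.06],"turn":0},{"claw":-1,"travel":[0,0,-0.06],"turn":0},{"claw":-1,"travel":[0,0,-0.06],"turn":0}]'
python3 -m inch '[{"claw":-1,"travel":[0,0,-0.02],"turn":0},{"claw":-1,"travel":[0,0,-0.04],"turn":0},{"claw":-1,"travel":[0,0,-0.05],"turn":0},{"claw":-1,"travel":[0,0,-0.05],"turn":0},{"claw":-1,"travel":[0,0,-0.05],"turn":0}]'
```

```text
clock: 8.25
position: [0.4831, 0.2781, 0.2131]
ee_rot: [-0.0, -0.118, 0.993, -0.0]
contact_force: [-0.7, 0.3, -1.6]
width: 0.0137
gripper_force: 59.1
clock: 8.75
position: [0.4831, 0.2782, 0.2032]
ee_rot: [-0.0, -0.118, 0.993, 0.0]
contact_force: [0.6, 0.6, -0.7]
width: 0.0135
gripper_force: 59.1
```

```bash
python3 -m inch '[{"claw":-1,"travel":[0,0,-0.01],"turn":0},{"claw":-1,"travel":[0,0,-0.02],"turn":0},{"claw":-1,"travel":[0,0,-0.03],"turn":0},{"claw":-1,"travel":[0,0,-0.03],"turn":0}]'
```

```text
clock: 9.15
position: [0.483, 0.2781, 0.197]
ee_rot: [-0.0, -0.118, 0.993, -0.0]
contact_force: [-0.9, 1.0, -2.6]
width: 0.0134
gripper_force: 59.1
```

```bash
python3 -m inch '[{"claw":-1,"travel":[0,0,-0.005],"turn":0},{"claw":-1,"travel":[0,0,-0.01],"turn":0},{"claw":-1,"travel":[0,0,-0.01],"turn":0}]'
```

```text
clock: 9.45
position: [0.4835, 0.2783, 0.1956]
ee_rot: [0.0, -0.118, 0.993, 0.0]
contact_force: [-0.6, 0.1, -0.0]
width: 0.0134
gripper_force: 59.4
```

```bash
python3 -m inch '[{"claw":-1,"travel":[0,0,-0.005],"turn":0},{"claw":-1,"travel":[0,0,-0.01],"turn":0},{"claw":-1,"travel":[0,0,-0.01],"turn":0}]'; python3 -c "
from h import *
print(get_state()['moment'])"
```

```text
clock: 9.75
position: [0.4836, 0.2783, 0.1938]
ee_rot: [0.001, -0.118, 0.993, 0.0]
contact_force: [-0.3, -0.1, 2.5]
width: 0.0136
gripper_force: 59.7
[ 0.0599 -0.0641  0.0477]
```

The gate meets the bar at TCP z of about 0.195, as predicted, so home should be near 0.177. I go on gently.

```bash
python3 -m inch '[{"claw":-1,"travel":[0,0,-0.005],"turn":0},{"claw":-1,"travel":[0,0,-0.005],"turn":0}]'; python3 -m inch '[{"claw":-1,"travel":[0,0,-0.005],"turn":0},{"claw":-1,"travel":[0,0,-0.005],"turn":0}]'
```

```text
clock: 9.95
position: [0.4834, 0.2783, 0.1926]
ee_rot: [0.0, -0.118, 0.993, 0.0]
contact_force: [-0.3, -0.3, 3.6]
width: 0.0134
gripper_force: 59.7
clock: 10.15
position: [0.4832, 0.2782, 0.1914]
ee_rot: [0.0, -0.118, 0.993, 0.0]
contact_force: [-0.9, -0.4, 4.2]
width: 0.0138
gripper_force: 59.7
```

```bash
python3 -m inch '[{"claw":-1,"travel":[0,0,-0.005],"turn":0},{"claw":-1,"travel":[0,0,-0.005],"turn":0}]'; python3 -m inch '[{"claw":-1,"travel":[0,0,-0.005],"turn":0},{"claw":-1,"travel":[0,0,-0.005],"turn":0}]'
```

```text
clock: 10.35
position: [0.4831, 0.2782, 0.1902]
ee_rot: [-0.0, -0.118, 0.993, 0.0]
contact_force: [-0.3, -0.2, 2.6]
width: 0.0135
gripper_force: 59.7
clock: 10.55
position: [0.4831, 0.2782, 0.1892]
ee_rot: [-0.0, -0.118, 0.993, 0.0]
contact_force: [-0.1, -0.4, 2.4]
width: 0.0138
gripper_force: 59.7
```

```bash
python3 -m inch '[{"claw":-1,"travel":[0,0,-0.005],"turn":0},{"claw":-1,"travel":[0,0,-0.01],"turn":0},{"claw":-1,"travel":[0,0,-0.01],"turn":0}]'; python3 -m inch '[{"claw":-1,"travel":[0,0,-0.005],"turn":0},{"claw":-1,"travel":[0,0,-0.01],"turn":0},{"claw":-1,"travel":[0,0,-0.01],"turn":0}]'
```

```text
clock: 10.85
position: [0.483, 0.2781, 0.1871]
ee_rot: [-0.0, -0.118, 0.993, 0.0]
contact_force: [-0.6, -0.2, 3.0]
width: 0.0135
gripper_force: 59.7
clock: 11.15
position: [0.4831, 0.2781, 0.1852]
ee_rot: [-0.0, -0.118, 0.993, 0.0]
contact_force: [-0.2, 0.4, 3.0]
width: 0.0134
gripper_force: 59.8
```

```bash
python3 -m inch '[{"claw":-1,"travel":[0,0,-0.005],"turn":0},{"claw":-1,"travel":[0,0,-0.01],"turn":0},{"claw":-1,"travel":[0,0,-0.01],"turn":0}]'; python3 -m inch '[{"claw":-1,"travel":[0,0,-0.005],"turn":0},{"claw":-1,"travel":[0,0,-0.005],"turn":0}]'
```

```text
clock: 11.45
position: [0.4828, 0.278, 0.1829]
ee_rot: [-0.001, -0.118, 0.993, -0.0]
contact_force: [-1.1, 1.0, 0.6]
width: 0.0133
gripper_force: 59.5
clock: 11.65
position: [0.4823, 0.2778, 0.1814]
ee_rot: [-0.001, -0.118, 0.993, -0.0]
contact_force: [1.0, 1.0, -2.1]
width: 0.0137
gripper_force: 59.1
```

```bash
python3 -m inch '[{"claw":-1,"travel":[0,0,-0.005],"turn":0},{"claw":-1,"travel":[0,0,-0.005],"turn":0}]'
```

```text
clock: 11.85
position: [0.4825, 0.2779, 0.1804]
ee_rot: [-0.001, -0.118, 0.993, -0.0]
contact_force: [-1.2, -1.1, -2.4]
width: 0.0133
gripper_force: 59.1
```

The force fell from +3 back to the bare weight at 0.182, so the gate has shut. I go the last 1–3 mm in half-millimetre steps.

```bash
python3 -m inch '[{"claw":-1,"travel":[0,0,-0.0025],"turn":0},{"claw":-1,"travel":[0,0,-0.0025],"turn":0},{"claw":-1,"travel":[0,0,-0.0025],"turn":0}]'
```

```text
clock: 12.15
position: [0.4831, 0.2782, 0.1807]
ee_rot: [-0.0, -0.118, 0.993, 0.0]
contact_force: [1.0, 0.0, -3.0]
width: 0.0138
gripper_force: 59.1
```

```bash
python3 -m inch '[{"claw":-1,"travel":[0,0,-0.0025],"turn":0},{"claw":-1,"travel":[0,0,-0.0025],"turn":0},{"claw":-1,"travel":[0,0,-0.0025],"turn":0}]'
```

```text
clock: 12.45
position: [0.4832, 0.2782, 0.1803]
ee_rot: [-0.0, -0.118, 0.993, 0.0]
contact_force: [0.7, 0.2, -1.6]
width: 0.0138
gripper_force: 59.1
```

```bash
python3 -m inch '[{"claw":-1,"travel":[0,0,-0.0025],"turn":0},{"claw":-1,"travel":[0,0,-0.0025],"turn":0},{"claw":-1,"travel":[0,0,-0.0025],"turn":0}]'
```

```text
clock: 12.75
position: [0.4832, 0.2782, 0.1798]
ee_rot: [0.0, -0.118, 0.993, 0.0]
contact_force: [-0.6, -0.4, -1.7]
width: 0.0136
gripper_force: 59.1
```

```bash
python3 -m inch '[{"claw":-1,"travel":[0,0,-0.0025],"turn":0},{"claw":-1,"travel":[0,0,-0.0025],"turn":0},{"claw":-1,"travel":[0,0,-0.0025],"turn":0}]'
```

```text
clock: 13.05
position: [0.4833, 0.2782, 0.1795]
ee_rot: [0.0, -0.118, 0.993, 0.0]
contact_force: [0.4, -0.2, -1.2]
width: 0.0141
gripper_force: 59.2
```

```bash
python3 -m inch '[{"claw":-1,"travel":[0,0,-0.0025],"turn":0},{"claw":-1,"travel":[0,0,-0.0025],"turn":0},{"claw":-1,"travel":[0,0,-0.0025],"turn":0}]'
```

```text
clock: 13.35
position: [0.4833, 0.2782, 0.179]
ee_rot: [0.0, -0.118, 0.993, 0.0]
contact_force: [-0.0, -0.0, -1.0]
width: 0.0134
gripper_force: 59.3
```

```bash
python3 -m inch '[{"claw":-1,"travel":[0,0,-0.0025],"turn":0},{"claw":-1,"travel":[0,0,-0.0025],"turn":0},{"claw":-1,"travel":[0,0,-0.0025],"turn":0}]'
```

```text
clock: 13.65
position: [0.4833, 0.2782, 0.1785]
ee_rot: [0.0, -0.118, 0.993, 0.0]
contact_force: [-0.8, -1.2, 0.2]
width: 0.0139
gripper_force: 59.4
```

The force is rising steadily, so it sits home and the bar bears the weight. I ease the grip, open, and back straight off forward (-x).

```bash
python3 -m inch '[{"claw":-1,"travel":[0,0,0],"turn":0},{"claw":-1,"travel":[0,0,0],"turn":0},{"claw":-1,"travel":[0,0,0],"turn":0}]' 20
python3 -m inch '[{"claw":-0.6,"travel":[0,0,0],"turn":0},{"claw":-0.5,"travel":[0,0,0],"turn":0},{"claw":-0.3,"travel":[0,0,0],"turn":0},{"claw":0,"travel":[0,0,0],"turn":0},{"claw":0.2,"travel":[0,0,0],"turn":0}]'
python3 -m inch '[{"claw":0.5,"travel":[0,0,0],"turn":0},{"claw":0.8,"travel":[0,0,0],"turn":0},{"claw":0.8,"travel":[0,0,0],"turn":0},{"claw":0.8,"travel":[0,0,0],"turn":0},{"claw":0.8,"travel":[0,0,0],"turn":0}]'
python3 - <<'E'
from h import *
import cv2
w=imaging.get_image("wrist");c=imaging.get_image("scene")[130:280,150:350]
z=lambda i:cv2.resize(i,(400,300),interpolation=cv2.INTER_CUBIC)
cv2.imwrite("pics/r1.png",np.hstack([z(w),z(c)])[:,:,::-1])
E
```

```text
clock: 13.95
position: [0.4832, 0.2782, 0.1784]
ee_rot: [0.0, -0.118, 0.993, 0.0]
contact_force: [-0.1, -0.6, 0.9]
width: 0.0135
gripper_force: 59.5
clock: 14.45
position: [0.4831, 0.2782, 0.1783]
ee_rot: [-0.0, -0.118, 0.993, 0.0]
contact_force: [0.2, -0.2, -0.1]
width: 0.0513
gripper_force: 0.0
clock: 14.95
position: [0.4832, 0.2782, 0.1783]
ee_rot: [0.0, -0.118, 0.993, 0.0]
contact_force: [-1.2, -0.1, 0.2]
width: 0.0765
gripper_force: 0.0
```

View pics/r1.png

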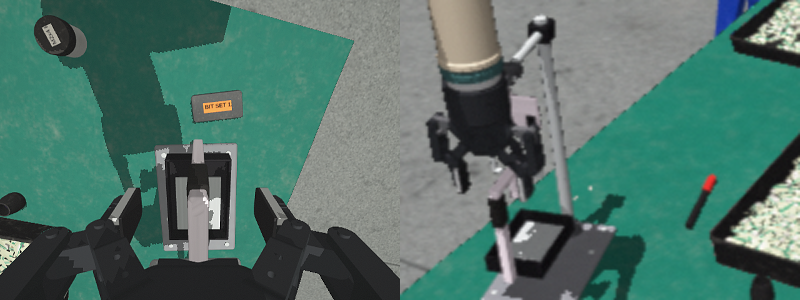

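The tray hangs straight, with the fingers clear on both sides. I retreat about 150 mm toward -x and let it settle.

```bash
python3 -m inch '[{"claw":0.8,"travel":[-0.1,-0.025,0],"turn":0},{"claw":0.8,"travel":[-0.2,-0.05,0],"turn":0},{"claw":0.8,"travel":[-0.35,-0.088,0],"turn":0},{"claw":0.8,"travel":[-0.55,-0.138,0],"turn":0},{"claw":0.8,"travel":[-0.75,-0.188,0],"turn":0}]'
python3 -m inch '[{"claw":0.8,"travel":[0,0,0],"turn":0},{"claw":0.8,"travel":[0,0,0],"turn":0},{"claw":0.8,"travel":[0,0,0],"turn":0},{"claw":0.8,"travel":[0,0,0],"turn":0},{"claw":0.8,"travel":[0,0,0],"turn":0}]' >/dev/null
python3 -m inch '[{"claw":0.8,"travel":[0,0,0],"turn":0},{"claw":0.8,"travel":[0,0,0],"turn":0},{"claw":0.8,"travel":[0,0,0],"turn":0},{"claw":0.8,"travel":[0,0,0],"turn":0},{"claw":0.8,"travel":[0,0,0],"turn":0}]' 
python3 - <<'E'
from h import *
import cv2
c=[imaging.get_image("scene") for _ in range(12)]
print([int(cv2.absdiff(c[0][130:280,150:260],i[130:280,150:260]).max()) for i in c[1:]])
print([proj("scene",np.array([.544,.2915,z])) for z in(.193,.335)])
cv2.imwrite("pics/f.png",cv2.resize(c[-1][130:280,150:350],(800,600),interpolation=cv2.INTER_CUBIC)[:,:,::-1])
E
```

```text
clock: 15.55
position: [0.332, 0.2402, 0.1782]
ee_rot: [-0.0, -0.118, 0.993, 0.0]
contact_force: [0.3, -0.2, 0.4]
width: 0.0768
gripper_force: 0.0
clock: 16.55
position: [0.3332, 0.2406, 0.1783]
ee_rot: [0.0, -0.118, 0.993, 0.0]
contact_force: [0.4, -0.0, 0.7]
width: 0.0767
gripper_force: 0.0
[61, 63, 49, 62, 58, 62, 69, 68, 71, 70, 70]
[array([208.9088, 216.5744]), array([200.7978, 168.126 ])]
```

View pics/f.png

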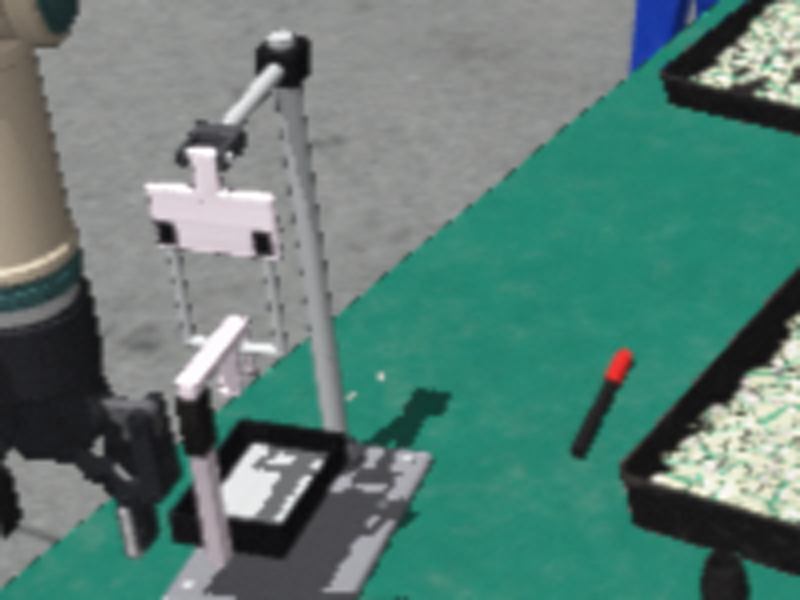

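It hangs on the bar, upright. The picture differences suggest it may still sway a little, so I let it settle with time to spare, recheck, then hand in.

```bash

for i in 1 2 3 4 5 6 7 8 9 10 11 12 13 14 15 16 17 18 19 20; do python3 -m inch '[{"claw":0.8,"travel":[0,0,0],"turn":0},{"claw":0.8,"travel":[0,0,0],"turn":0},{"claw":0.8,"travel":[0,0,0],"turn":0},{"claw":0.8,"travel":[0,0,0],"turn":0},{"claw":0.8,"travel":[0,0,0],"turn":0}]' >/dev/null; done
python3 - <<'E'
from h import *
import cv2
g=[cv2.cvtColor(imaging.get_image("scene"),cv2.COLOR_RGB2GRAY).astype(np.float32)[190:275,190:240] for _ in range(16)]
print([np.round(cv2.phaseCorrelate(g[0],i)[0],2).tolist() for i in g[1:]]);print(get_state()["clock"])
E
```

```text
[[-0.01, 0.0], [-0.01, -0.02], [-0.01, -0.0], [-0.03, 0.0], [0.01, -0.0], [-0.01, 0.0], [-0.02, -0.02], [0.02, -0.01], [-0.01, 0.0], [-0.02, -0.0], [0.0, -0.02], [-0.02, -0.02], [-0.01, -0.01], [0.01, -0.01], [0.01, -0.01]]
27.95
```

It is still; the differences were image noise.

```bash
python3 -c "
from rig import ticket
print(ticket.sign_off())"
```

```text
the job is handed in; nothing more can be done
None
```

The small black tray hangs straight and still from the upper tier's bar, with the gate felt to snap shut below it and the robot clear; the job was handed in at about 28 s, the bottle, jar and loupe were left untouched, and the hand-in gave no verdict.

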